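Prop the test kiln's lid and unload the top slab

TASK

Raise the lid of the small kiln with its prop stay and set the stay's pin in the notch of the catch, so that the lid stands propped open by itself when you let go. Then lift the clay slab off the two kiln bars it lies across, leaving the bars where they lie, and lay it flat, without dropping it, in the middle of the wooden ware board. Leave the lid propped and the cup, ring cutter and bowl undisturbed.

Things in the scene. Friction and masses are not known exactly. Their poses are not given: they have to be found in the camera images.
- kiln: Small grey top-loading kiln, fixed, 190 (x) x 200 (y) x 105 mm high to the rim; origin under its centre, front faces its -x. Controller housing on its front to x = -140 mm, 70 mm high. Chamber 146 x 156 mm, floor at z = 35 mm, walls 22 mm.
- track (a point): Point on the top (z = 45 mm) of the flat steel track along the kiln's -y side, level with the kiln's centre: kiln x = 0, y = -125 mm. Axes as the kiln's. The track is 20 mm wide and runs from x = -175 to +110 mm; the stay's pin slides on it (friction about 0.12).
- track_end (a point): Back end of the track (x = +110 mm). A dark catch is clamped on the track, its notch centred anywhere from x = +6 to +36 mm (not measured: look or feel). Front to back: ramp, tooth 6 mm thick (top z = 53), notch 18 mm long (floor z = 48), block 57 mm long (top z = 69). A pin led back just over the tooth runs against the block; 3 mm forward of that it is over the notch's middle.
- lid_hinge (a point): Middle of the lid's hinge line, which is parallel to the kiln's y: kiln x = +107, z = 105 mm. The flat grey lid reaches 202 mm forward from it, 200 mm wide, 13 mm thick above the line with an 11 mm plug beneath; about 0.4 kg.
- lid (a joint): Opening angle of the lid: 0 shut (start), positive raises its front edge, stop at 1.52 rad. It has next to no friction and falls shut when let go, at any angle, unless the stay holds it. With the pin in the notch it stands at about 1.12 to 1.34 rad, leaning a little over the chamber.
- prop_stay: Steel prop stay, a flat bar 155 mm from pivot to pin. Origin: its free pivot on the lid's -y side, 100 mm forward of the hinge line, kiln y = -108 mm. At the start its pin lies on the track at kiln x = -138 mm. Moving its end up and back pushes the lid up (about 10 N if pushed along the track). The lid presses the pin down and forward, so it holds only behind the tooth.
- stay_grip (a point): Middle of the black round sleeve, 18 mm diameter, 80 mm long along kiln y, that turns freely on the outer end of the stay's pin, on the pin's axis (kiln y = -184 mm): the stay's handle. Pinch it from above, one finger in front and one behind.
- stay_pin (a point): Point on the axis of the stay's pin (12 mm diameter), over the middle of the track: z = 51 mm when it lies on the track, 54 mm on the notch's floor, 75 mm on top of the block.
- slab: Terracotta clay slab, 90 (x) x 46 (y) x 12 mm, about 0.12 kg, origin at the centre of its underside. It lies flat in the kiln across the two kiln bars, its underside 53 mm over the worktop, its top 40 mm below the rim. Nothing lies below its middle 42 mm of length except a plate 10 mm beneath.
- bar_front: Pale loose kiln bar under the slab's front end, 20 (x) x 66 (y) x 10 mm, origin at the centre of its underside.
- bar_back: Pale loose kiln bar under the slab's back end, 20 (x) x 66 (y) x 10 mm, origin at the centre of its underside.
- ware_board: Plywood ware board on battens, fixed, 180 (x) x 140 (y) mm, top at z = 18 mm, origin under its centre on the worktop.
- bisque_cup: Bystander: pale bisque cup, 66 mm wide, 74 mm high, origin under its centre.
- ring_cutter: Bystander: tin ring cutter, 66 mm wide, 30 mm high, origin under its centre.
- glazed_bowl: Bystander: small glazed bowl, 68 mm wide, 47 mm high, origin under its centre.

How it is judged:
By the outcome, as a careful person would: the job done as asked, in the order asked, and still so for the second after the job is handed in, with the robot touching nothing.
It also fails if it takes over 61 s, if anything falls off the work surface, if the arm or the gripper's body presses on something with over 40 N, if the wrist force passes 120 N, or if a joint passes its speed limit or range.

ROBOT

A 7-joint arm with a two-finger parallel gripper is mounted at the origin on a cart in front of the work surface, level with it; the furniture and walls round the work are solid. World frame = base frame: x ahead of the robot, y to its left, z up, the work surface at z = 0. Lengths are in mm, angles in rad, forces in N, time in s.
With the tool pointing down it reaches from about 400 to 850 mm from the base axis. Payload 4.5 kg.
Tool frame: the origin (TCP) lies at the very end of the fingers, on their centre line; the grasp point (between the pads) lies 19 mm behind it; z points along the fingers, y is the direction in which the jaws open and shut (so a half turn about z gives the same grasp; the last joint's range is limited). The gripper opens to 88 mm and grips with 3 to 60 N. Pads are 18 mm wide; open, the fingers measure 123 mm over their backs; the gripper's body (75 mm by 187 mm) begins 45 mm behind the grasp point.
Start: joints at [1.23, 0.689, -0.195, 1.565, 0.157, 0.902, -0.215], TCP at [228.834, -581.626, 238.743] pointing down, gripper open.
Joint ranges: [-3.01, 3.01], [-0.46, 2.08], [-1.47, 1.51], [0.13, 2.56], [-1, 4.14], [0.04, 2.09], [-2.66, 2.66]. Speed limits (rad/s): [2.57, 2.57, 3.14, 3.14, 3.14, 3.14, 3.14].

INTERFACE

Orientations are given as a rotation vector (axis times angle).
In Python, from rig import r gives the robot as it stands.
- The arm moves only by the shell command python3 -m inch 'ROWS' [FORCE]. ROWS is JSON, a list of rows, each an object with "gripper": the gripper command: -1 is shut, 1 is fully open, values between are in proportion; "offset": the shift along the tool's x, y, z in units of 40 mm (1.0 is 40 mm), a list of three; "roll": the turn about the tool's z in degrees. In form: [{"gripper": gripper, "offset": [dx, dy, dz], "roll": roll}, ...]. A call has 1 to 12 rows; each row is the pose to reach, as a shift and turn from the pose commanded when the call began, along the tool's axes at that moment; what a row does not reach only later rows make up. A row lasts 1/12 s, in which the tool goes at most 41.7 mm and 7.16 degrees, less where a joint would pass 70% of its speed; a pose out of reach is approached as far as the arm can. A call with a gripper value outside its range is refused whole. The fingers move at their own pace and stop on an object; FORCE is the grip in N (left out, the last holds). Time passes only in rows, so rows that repeat a pose let the fingers close. It gives the time, the measured TCP pose, the force and the opening at its end, in the units of the state.
- r.state(): the state, without advancing time (a new reading comes with each control period).
- r.snapshot(name): name is "scene" or "side" or "wrist"; returns a dict with "color" (480x640x3 uint8, red, green, blue), "range_z" (480x640 float32, mm along the optical axis (not along the pixel's ray), 0 where there is no reading), "fx", "fy", "cx", "cy" (pixels), "k1" (the pictures are not rectified: a ray, as slopes to the right and down, at radius r is drawn at 1 + k1 r^2 times it, then the intrinsics apply), "camera_from_world" (4x4, takes a point from world to camera coordinates); the wrist camera has in their place "mount" (4x4, takes a point from camera to tool coordinates, whose origin is the TCP and whose axes are the flange's). Camera axes: x right, y up, looking along -z (the intrinsics and any distortion apply to the point x, -y, -z); pixel columns grow to the right and rows downward; lengths in mm; the calibration is good to about 2 mm. A picture is of the moment at which its call begins: read the wrist's pose just before it.
- r.hand_in(): hands the job in, once; it reports no verdict.
Trained networks look in a picture, given as the dict that the camera call returned (one of the last four; its "shot" number tells which), for a name from the list of things; names that differ only in an ending like _2 or _b are one class to them, and where a whole thing is asked for, a point or a joint stands for the part that bears it (a point fixed in the world has none). Each returns a list of dicts, best first, with "score" (0 to 1); they miss things now and then, are a little off and sometimes report something else, mostly with a low value. They report only what shows in the picture. A call takes as long as a camera call.
- r.look_for(thing, picture): "centre" ([row, column] in pixels, amid what is visible of it).
The state is a dict: "time_s": time; "joints": joint angles; "qd": joint speeds; "tau": joint torques, N m; "eef_pos": TCP position; "eef_rot": TCP orientation; "wrist_force": force on the tool from outside, world axes, zero at the start; "wrist_torque": the same for the moment, N m; "opening": finger opening in mm.
Only numpy, scipy, OpenCV 4.12 (cv2) and the standard library are available. Lean on these libraries where they do the work, as an engineer would, in place of code of your own. Each camera call takes 0.05 s, during which the arm holds its last target.

## Working session

There is one attempt and no reset: what is moved stays moved. The work goes in short steps, Python scripts to look and compute and a shell command to move; the robot and the scene stay as the last step left them, time stands still between calls to the robot, and variables do not carry over. Pictures are saved under pics/ and viewed, and the job is handed in when it is done.

```bash
ls -la; mkdir -p pics; cat > h.py <<'E'
import numpy as np, cv2
from rig import r
from scipy.spatial.transform import Rotation as R
def save(s,n): cv2.imwrite('pics/'+n,cv2.cvtColor(s['color'],cv2.COLOR_RGB2BGR))
def cw(s,st=None):
    if 'camera_from_world' in s: return np.linalg.inv(np.array(s['camera_from_world']))
    T=np.eye(4);T[:3,:3]=R.from_rotvec(st['eef_rot']).as_matrix();T[:3,3]=st['eef_pos']
    return T@np.array(s['mount'])
def und(s,u,v):
    K=np.array([[s['fx'],0,s['cx']],[0,s['fy'],s['cy']],[0,0,1.]])
    p=cv2.undistortPoints(np.array([[[u,v]]],float),K,np.array([s['k1'],0,0,0.]))
    return p[0,0]
def ray(s,u,v,T):
    a,b=und(s,u,v); return T[:3,:3]@np.array([a,-b,-1.]),T[:3,3]
def px(s,u,v,T,d=None):
    if d is None:
        w=s['range_z'][int(v)-2:int(v)+3,int(u)-2:int(u)+3]; w=w[w>0]; d=np.median(w) if w.size else np.nan
    q,o=ray(s,u,v,T); return o+q*d
def onz(s,u,v,T,z):
    q,o=ray(s,u,v,T); return o+q*(z-o[2])/q[2]
def proj(s,P,T):
    p=np.linalg.inv(T)@np.append(P,1); x,y=p[0]/-p[2],-p[1]/-p[2]; k=1+s['k1']*(x*x+y*y)
    return s['fx']*x*k+s['cx'],s['fy']*y*k+s['cy']
def cloud(s,T):
    v,u=np.mgrid[0:480,0:640]
    K=np.array([[s['fx'],0,s['cx']],[0,s['fy'],s['cy']],[0,0,1.]])
    p=cv2.undistortPoints(np.stack([u,v],-1).reshape(-1,1,2).astype(float),K,np.array([s['k1'],0,0,0.])).reshape(480,640,2)
    d=s['range_z']; c=np.stack([p[...,0]*d,-p[...,1]*d,-d],-1)
    w=c@T[:3,:3].T+T[:3,3]; w[d<=0]=np.nan; return w
E
python3 - <<'E'
from h import *
st=r.state();print(st)
for n in('scene','side','wrist'):
    st=r.state();s=r.snapshot(n);save(s,n+'0.png');T=cw(s,st)
    np.save('c_%s0.npy'%n,cloud(s,T));print(n,T[:3,3].round(),(-T[:3,2]).round(2))
    if n!='wrist':
      for t in('kiln','lid','stay_grip','prop_stay','slab','ware_board','bisque_cup','ring_cutter','glazed_bowl','stay_pin','track_end'):
        try:
          for h in r.look_for(t,s)[:2]:
            v,u=h['centre'];print(n,t,h['score'],int(u),int(v),px(s,u,v,T).round(0))
        except Exception as e: print(t,e)
E
```

```text
total 12
drwxr-xr-x  3 agent agent 4096 Dec  6 22:02 .
drwxr-xr-x 23 root  root  4096 Dec  6 22:02 ..
drwxr-xr-x  2 agent agent 4096 Dec  6 22:02 pics
{'time_s': 0.0, 'joints': array([ 1.22978373,  0.68996739, -0.1945006 ,  1.56629992,  0.15732497,
        0.90248757, -0.21509254]), 'qd': array([-0.00025133,  0.00077231,  0.00033585, -0.00121373,  0.00066687,
        0.00032378,  0.00028697]), 'tau': array([ 3.01371711e-04, -5.27562082e+01, -1.26690287e+00, -1.53426611e+01,
       -5.26867993e-02,  6.51384107e-03,  1.58420467e-04]), 'eef_pos': array([ 228.53290809, -581.07065033,  237.93179547]), 'eef_rot': array([-3.08488580e+00, -5.85138003e-01,  7.54101194e-04]), 'wrist_force': array([0.42267245, 0.73266404, 0.28419511]), 'wrist_torque': array([-0.04487221,  0.04405914,  0.04396414]), 'opening': 88.135357985733}
scene [-34. 899. 667.] [ 0.46 -0.76 -0.47]
scene kiln 0.91 283 252 [540. 146. 116.]
scene lid 0.68 280 231 [606.  67. 114.]
scene stay_grip 0.68 359 236 [ 483. -123.   52.]
scene prop_stay 0.76 352 242 [485. -86.  51.]
scene ware_board 0.79 390 218 [ 490. -342.   14.]
scen
[... 316 characters left out ...]
0.02  0.94 -0.35]
side kiln 0.59 310 215 [464. 377.  53.]
side lid 0.83 353 233 [617.  -8. 117.]
side stay_grip 0.3 307 309 [ 479. -346.   17.]
side stay_grip 0.24 348 242 [600. -44.  99.]
side prop_stay 0.53 330 251 [541. -50.  72.]
side slab 0.73 312 214 [472. 377.  57.]
side ware_board 0.81 310 309 [ 487. -344.   17.]
side bisque_cup 0.77 312 214 [470. 377.  55.]
side ring_cutter 0.91 387 294 [ 709. -227.    3.]
side ring_cutter 0.35 349 230 [606.  20. 116.]
side glazed_bowl 0.81 236 309 [ 285. -352.   21.]
side glazed_bowl 0.49 308 309 [ 483. -346.   18.]
side stay_pin 0.78 329 252 [539. -49.  68.]
side track_end 0.77 348 243 [601. -49.  98.]
wrist [ 296. -555.  384.] [-0.27 -0.1  -0.96]
```

View pics/scene0.png

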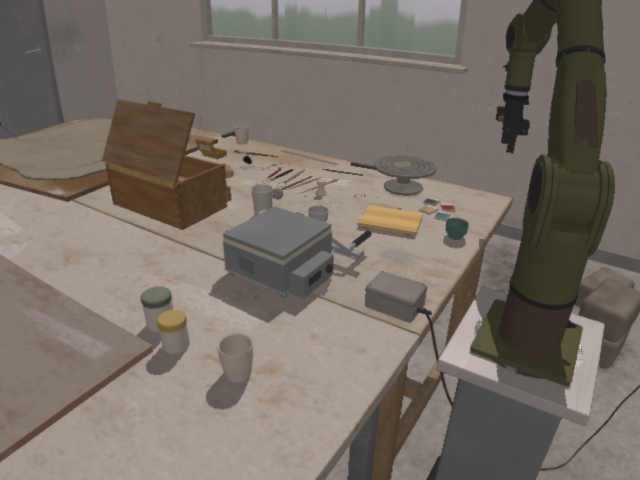

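View pics/side0.png

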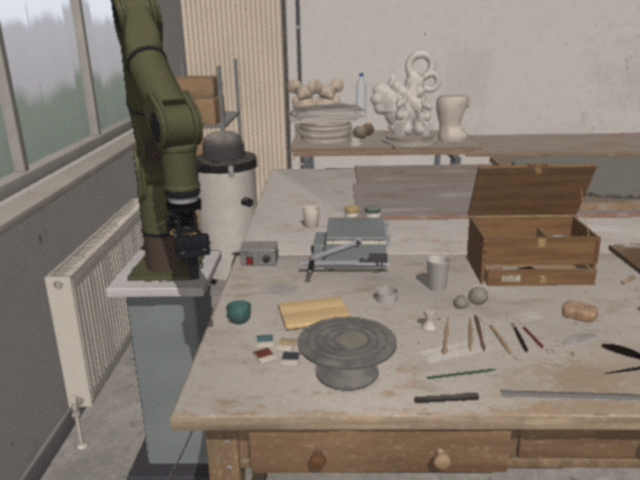

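View pics/wrist0.png

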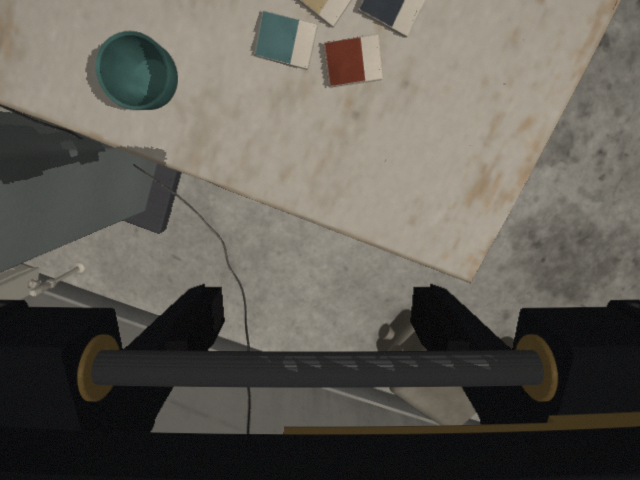

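```bash
python3 - <<'E'
from h import *
for n in('scene','side'):
    w=np.load('c_%s0.npy'%n)
    def rect(zlo,zhi,x0,x1,y0,y1):
        m=(w[...,2]>zlo)&(w[...,2]<zhi)&(w[...,0]>x0)&(w[...,0]<x1)&(w[...,1]>y0)&(w[...,1]<y1)
        m=cv2.morphologyEx(m.astype(np.uint8),cv2.MORPH_OPEN,np.ones((3,3),np.uint8))>0
        k,l,st,_=cv2.connectedComponentsWithStats(m.astype(np.uint8))
        if k<2:return
        i=1+np.argmax(st[1:,4]);p=w[l==i]
        print(n,zlo,len(p),cv2.minAreaRect(p[:,:2].astype(np.float32)),p[:,2].mean().round(1),st[i])
    rect(110,126,400,760,-150,250)   # lid
    rect(11,24,350,620,-450,-230)    # board
    rect(25,60,220,340,-420,-280)  # bowl
    rect(15,40,640,780,-320,-180)  # ring
    rect(40,80,380,520,330,480)
E
python3 - <<'E'
import cv2
a=cv2.imread('pics/scene0.png')[195:320,200:420];cv2.imwrite('pics/sc.png',cv2.resize(a,None,fx=3.6,fy=3.6,interpolation=2))
a=cv2.imread('pics/side0.png')[190:340,220:420];cv2.imwrite('pics/si.png',cv2.resize(a,None,fx=4,fy=4,interpolation=2))
E
```

```text
scene 110 3004 ((626.2182006835938, 57.39331817626953), (205.39601135253906, 204.5933837890625), 88.18588256835938) 115.4 [ 224  207  107   51 3004]
scene 11 1147 ((491.13226318359375, -346.341552734375), (179.471923828125, 146.92189025878906), 13.377435684204102) 15.2 [ 359  206   63   27 1147]
scene 25 250 ((291.4078063964844, -373.3353271484375), (62.47987747192383, 74.1829833984375), 19.76778221130371) 35.8 [446 218  22  16 250]
scene 15 69 ((703.3446044921875, -273.1307067871094), (61.63655090332031, 27.11910057067871), 9.328384399414062) 21.9 [311 205  18   6  69]
scene 40 920 ((459.2441711425781, 408.6156921386719), (63.77602005004883, 66.49215698242188), 58.28564453125) 58.4 [217 333  36  36 920]
side 110 1234 ((630.5113525390625, 48.482872009277344), (208.4263153076172, 198.8182373046875), 88.35897064208984) 117.6 [ 326  218   63   23 1234]
side 11 1489 ((499.02996826171875, -352.7756042480469), (181.34707641601562, 152.7940216064453), 12.854907035827637) 18.0 [ 279  296   71   32 1489]
side 25 343 ((295.5912780761719, -379.20379638671875), (63.892860412597656, 80.81985473632812), 7.861417770385742) 37.3 [226 300  25  19 343]
side 15 203 ((704.3213500976562, -253.5318603515625), (76.22245025634766, 60.785152435302734), 84.34040832519531) 23.4 [376 286  22  14 203]
side 40 190 ((464.2347412109375, 408.00616455078125), (62.94010543823242, 86.50495147705078), 8.352560997009277) 59.9 [303 206  17  14 190]
```

View pics/sc.png

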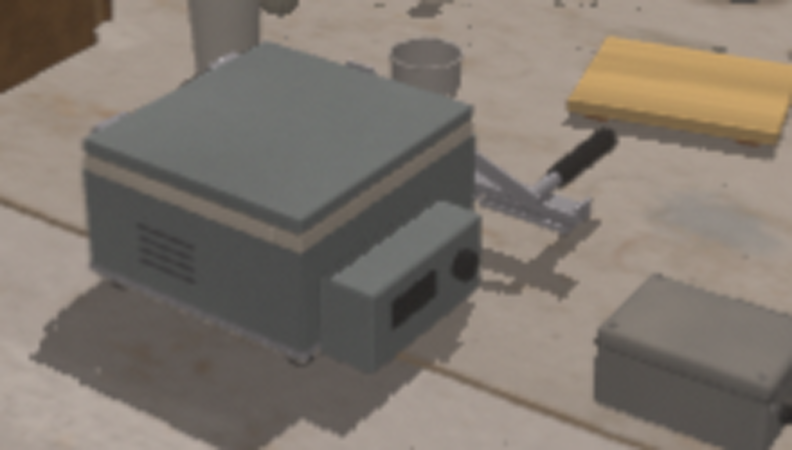

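View pics/si.png

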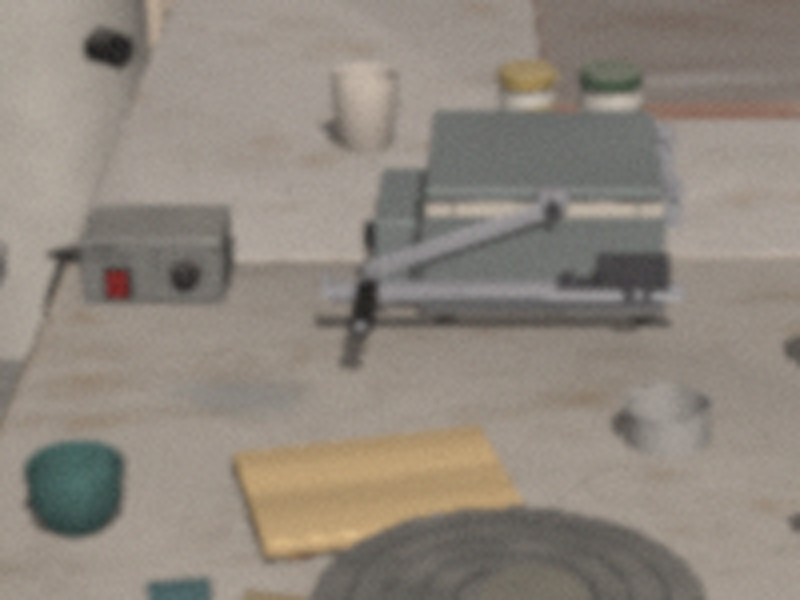

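```bash
python3 -m inch '[{"gripper":1,"offset":[9.77,-7.74,0.3],"roll":-67},{"gripper":1,"offset":[9.77,-7.74,0.3],"roll":-67},{"gripper":1,"offset":[9.77,-7.74,0.3],"roll":-67},{"gripper":1,"offset":[9.77,-7.74,0.3],"roll":-67},{"gripper":1,"offset":[9.77,-7.74,0.3],"roll":-67},{"gripper":1,"offset":[9.77,-7.74,0.3],"roll":-67},{"gripper":1,"offset":[9.77,-7.74,0.3],"roll":-67},{"gripper":1,"offset":[9.77,-7.74,0.3],"roll":-67},{"gripper":1,"offset":[9.77,-7.74,0.3],"roll":-67},{"gripper":1,"offset":[9.77,-7.74,0.3],"roll":-67},{"gripper":1,"offset":[9.77,-7.74,0.3],"roll":-67},{"gripper":1,"offset":[9.77,-7.74,0.3],"roll":-67}]'
cat > wl.py <<'E'
from h import *
import sys
st=r.state();s=r.snapshot('wrist');save(s,sys.argv[1]);T=cw(s,st);print(st['time_s'],st['eef_pos'],st['eef_rot'],st['joints'].round(2),st['wrist_force'].round(1),st['opening'])
import pickle;pickle.dump((s,T),open('last.pkl','wb'));np.save('cw.npy',cloud(s,T))
for t in sys.argv[2:]:
    for h in r.look_for(t,s)[:2]:
        v,u=h['centre'];print(t,round(h['score'],2),int(u),int(v),px(s,u,v,T).round(1))
E
python3 wl.py w1.png stay_grip stay_pin lid kiln
```

```text
time_s: 2.25
eef_pos: [480.1, -148.6, 226.9]
eef_rot: [2.25, 2.191, 0.001]
wrist_force: [0.7, -1.0, -0.2]
opening: 88.1
2.25 [ 480.0773277  -148.55317746  226.86867277] [2.25036590e+00 2.19149570e+00 6.96782173e-04] [ 0.51  0.58 -0.48  1.93  0.39  0.72 -0.23] [ 0.7 -1.  -0.2] 88.14675889381621
stay_grip 0.94 317 191 [ 480.8 -120.3   59.2]
stay_pin 0.8 322 131 [486.5 -68.5  54.2]
lid 0.97 498 51 [604.8 -19.6 117.9]
kiln 0.7 458 61 [578.4 -25.7 117.2]
```

View pics/w1.png

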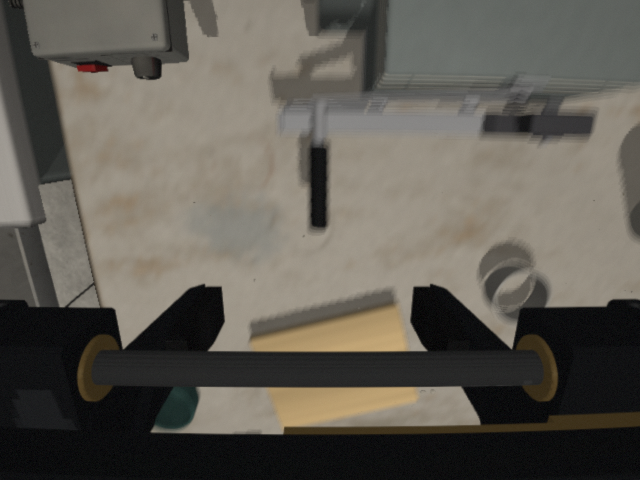

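```bash
python3 - <<'E'
from h import *
import pickle
s,T=pickle.load(open('last.pkl','rb'))
a=cv2.imread('pics/w1.png')[70:160,440:620];cv2.imwrite('pics/w1z.png',cv2.resize(a,None,fx=4.4,fy=4.4,interpolation=2))
a=cv2.imread('pics/w1.png')[90:240,260:420];cv2.imwrite('pics/w1y.png',cv2.resize(a,None,fx=4,fy=4,interpolation=2))
w=np.load('cw.npy')
m=(w[...,2]>112)&(w[...,2]<124)
p=w[m];print('lid',len(p),p[:,:2].min(0),p[:,1].min())
# lid edges
for c in (420,460,520,560): 
    rr=np.where(m[:,c])[0]; print(c, rr.max(), onz(s,c,rr.max()+.5,T,118))
for rr in(10,30,50,70):
    cc=np.where(m[rr])[0]; print(rr,cc.min(),onz(s,cc.min()-.5,rr,T,118))
for a in((319,145),(319,185),(319,226)): print(a,px(s,*a,T),onz(s,*a,T,60))
E
```

```text
lid 23165 [524.90622733 -57.31977069] -57.319770685305116
420 86 [552.62268703 -41.54027731 118.        ]
460 85 [580.3022738  -41.25408024 118.        ]
520 105 [624.10736515 -54.68539622 118.        ]
560 89 [651.71443698 -44.18984035 118.        ]
10 382 [525.36410019   5.82634088 118.        ]
30 381 [524.88498582  -6.06290271 118.        ]
50 381 [525.07755867 -18.20653432 118.        ]
70 379 [523.93346081 -30.59041316 118.        ]
(319, 145) [482.86047454 -79.74075777  55.72111676] [482.83552996 -79.68023692  60.        ]
(319, 185) [ 481.971318   -114.64230144   58.73853673] [ 481.96746916 -114.48392671   60.        ]
(319, 226) [ 481.02319171 -152.52624115   59.61172096] [ 481.02318065 -152.43033141   60.        ]
```

View pics/w1z.png

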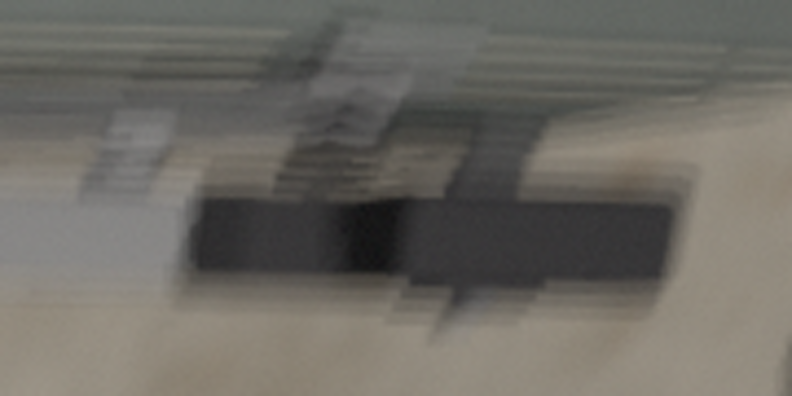

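View pics/w1y.png

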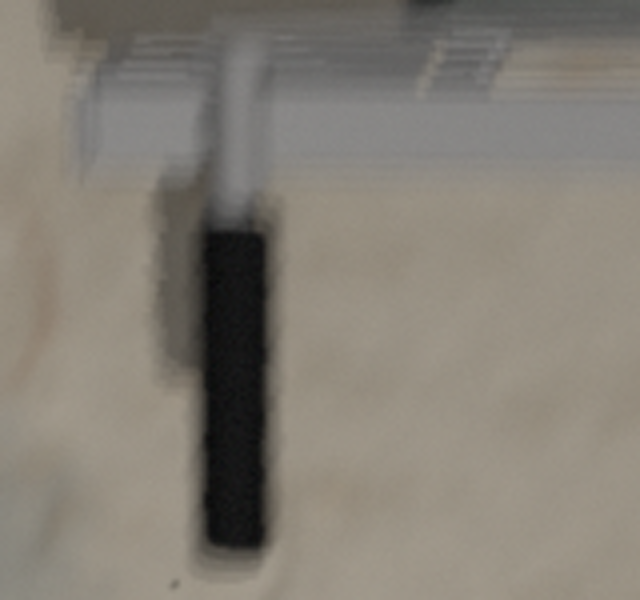

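```bash
python3 - <<'E'
from h import *
import pickle
s,T=pickle.load(open('last.pkl','rb'))
for u,z in((484,45),(515,53),(532,69),(592.7,69)):
    print(u,z,onz(s,u,124,T,z))
for v in (112,118,124,130): print(v,px(s,560,v,T),px(s,505,v,T),px(s,400,v,T))
w=np.load('cw.npy'); print([w[124,c,[0,2]].round(0).tolist() for c in range(478,600,4)])
E
python3 -m inch '[{"gripper":1,"offset":[0.26,0.05,4.85],"roll":0},{"gripper":1,"offset":[0.26,0.05,4.85],"roll":0},{"gripper":1,"offset":[0.26,0.05,4.85],"roll":0},{"gripper":1,"offset":[0.26,0.05,4.85],"roll":0},{"gripper":1,"offset":[0.26,0.05,4.85],"roll":0},{"gripper":1,"offset":[0.26,0.05,4.85],"roll":0}]'
```

```text
484 45 [633.48553355 -64.45031259  45.        ]
515 53 [657.99348476 -65.01942363  53.        ]
532 69 [663.98944592 -65.65958176  69.        ]
592.7 69 [718.17796056 -65.9129584   69.        ]
112 [ 7.34492018e+02 -5.16803962e+01 -4.89031689e-01] [ 6.75461582e+02 -5.13588865e+01 -1.76391828e-01] [566.67410433 -49.80926521  -0.8102379 ]
118 [688.19770538 -60.91271265  68.70383467] [650.9692608  -59.58124701  47.85183966] [556.46385953 -58.03016906  44.44181909]
124 [688.96315898 -65.80715984  68.68398024] [651.56676149 -64.76204224  47.82325865] [556.59296645 -63.21342668  44.65948136]
130 [689.60659925 -70.74442686  68.85988494] [652.03472053 -69.98954575  48.05883007] [556.7436626  -68.42942142  44.79786514]
[[629.0, 43.0], [630.0, 49.0], [633.0, 51.0], [635.0, 53.0], [640.0, 51.0], [645.0, 48.0], [649.0, 47.0], [653.0, 47.0], [656.0, 48.0], [659.0, 50.0], [661.0, 52.0], [661.0, 59.0], [661.0, 65.0], [662.0, 69.0], [666.0, 69.0], [669.0, 70.0], [673.0, 69.0], [676.0, 69.0], [679.0, 70.0], [683.0, 70.0], [688.0, 68.0], [691.0, 69.0], [694.0, 68.0], [698.0, 69.0], [702.0, 68.0], [705.0, 68.0], [709.0, 68.0], [712.0, 69.0], [717.0, 68.0], [773.0, 1.0], [777.0, 1.0]]
time_s: 3.0
eef_pos: [477.7, -141.1, 28.3]
eef_rot: [-2.248, -2.186, 0.01]
wrist_force: [0.2, 0.9, 0.0]
opening: 87.9
```

```bash
python3 -m inch '[{"gripper":1,"offset":[0,0,0],"roll":0},{"gripper":-1,"offset":[0,0,0],"roll":0},{"gripper":-1,"offset":[0,0,0],"roll":0},{"gripper":-1,"offset":[0,0,0],"roll":0},{"gripper":-1,"offset":[0,0,0],"roll":0},{"gripper":-1,"offset":[0,0,0],"roll":0},{"gripper":-1,"offset":[0,0,0],"roll":0}]' 35; python3 wl.py w2.png stay_grip
```

```text
time_s: 3.58
eef_pos: [481.8, -140.3, 33.4]
eef_rot: [2.25, 2.191, 0.001]
wrist_force: [0.1, -0.2, -0.1]
opening: 50.2
3.5833 [ 481.79277621 -140.30419483   33.37968456] [2.25026618e+00 2.19074683e+00 1.09260031e-03] [ 0.3   0.9  -0.18  2.07  0.65  0.23 -0.47] [ 0.1 -0.2 -0.1] 50.200336109725384
stay_grip 0.87 315 266 [ 481.  -111.7   59.5]
```

View pics/w2.png

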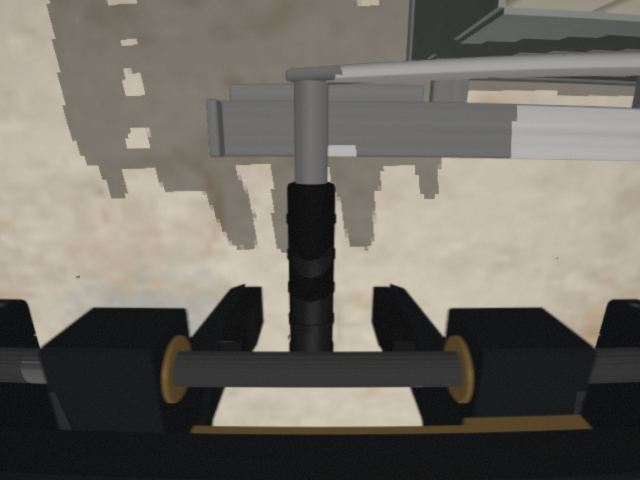

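```bash
python3 -m inch '[{"gripper":-1,"offset":[0,0,0],"roll":0},{"gripper":-1,"offset":[0,0,0],"roll":0},{"gripper":-1,"offset":[0,0,0],"roll":0},{"gripper":-1,"offset":[0,0,0],"roll":0},{"gripper":-1,"offset":[0,0,0],"roll":0},{"gripper":-1,"offset":[0,0,0],"roll":0}]' 35; python3 -c "
from rig import r
s=r.state();print(s['time_s'],s['opening'],s['wrist_force'],s['eef_pos'])"
```

```text
time_s: 4.18
eef_pos: [479.6, -140.2, 32.5]
eef_rot: [-2.249, -2.19, 0.004]
wrist_force: [-3.9, 1.0, 1.0]
opening: 16.4
4.1833 16.40978442911019 [-3.85390507  0.95810105  0.96636847] [ 479.63369243 -140.15449013   32.46017222]
```

```bash
python3 -m inch '[{"gripper":-1,"offset":[0,0.05,-0.1],"roll":0},{"gripper":-1,"offset":[0,0.3,-0.35],"roll":0},{"gripper":-1,"offset":[0,0.6,-0.35],"roll":0},{"gripper":-1,"offset":[0,0.9,-0.35],"roll":0},{"gripper":-1,"offset":[0,1.2,-0.35],"roll":0},{"gripper":-1,"offset":[0,1.5,-0.35],"roll":0},{"gripper":-1,"offset":[0,1.8,-0.35],"roll":0},{"gripper":-1,"offset":[0,2.1,-0.35],"roll":0},{"gripper":-1,"offset":[0,2.4,-0.35],"roll":0},{"gripper":-1,"offset":[0,2.7,-0.35],"roll":0},{"gripper":-1,"offset":[0,3.0,-0.35],"roll":0},{"gripper":-1,"offset":[0,3.0,-0.35],"roll":0}]' 35; python3 wl.py w3.png stay_grip
```

```text
time_s: 5.18
eef_pos: [604.5, -144.0, 46.8]
eef_rot: [2.25, 2.188, 0.005]
wrist_force: [-0.9, -0.6, -0.7]
opening: 16.3
5.1833 [ 604.47398242 -143.96215765   46.8335736 ] [2.24955359 2.18810216 0.00470356] [ 0.35  0.96 -0.35  1.7   0.54  0.58 -0.35] [-0.9 -0.6 -0.7] 16.25369978395683
stay_grip 0.93 318 267 [ 604.9 -115.4   73.9]
```

View pics/w3.png

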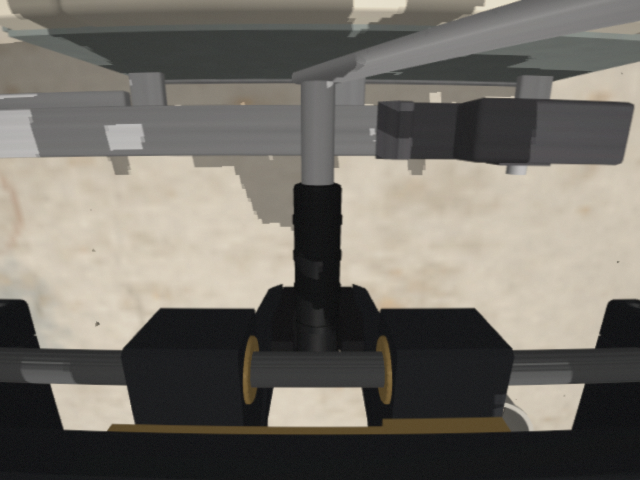

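```bash
python3 - <<'E'
from h import *
w=np.load('cw.npy')
for v in(125,140,150): print([w[v,c,[0,2]].round(0).tolist() for c in range(366,500,5)])
print([w[150,c].round(0).tolist() for c in range(296,345,5)])
E
```

```text
[[626.0, 43.0], [628.0, 44.0], [630.0, 44.0], [631.0, 50.0], [633.0, 50.0], [634.0, 52.0], [636.0, 53.0], [638.0, 54.0], [640.0, 53.0], [nan, nan], [645.0, 48.0], [647.0, 47.0], [649.0, 47.0], [651.0, 48.0], [654.0, 47.0], [656.0, 47.0], [657.0, 48.0], [659.0, 49.0], [662.0, 48.0], [661.0, 53.0], [661.0, 59.0], [661.0, 64.0], [662.0, 66.0], [662.0, 68.0], [664.0, 69.0], [665.0, 70.0], [667.0, 69.0]]
[[626.0, 45.0], [628.0, 44.0], [630.0, 44.0], [631.0, 49.0], [632.0, 52.0], [635.0, 52.0], [636.0, 53.0], [638.0, 53.0], [640.0, 53.0], [642.0, 53.0], [646.0, 48.0], [647.0, 48.0], [650.0, 47.0], [652.0, 47.0], [653.0, 49.0], [656.0, 48.0], [658.0, 48.0], [660.0, 48.0], [661.0, 50.0], [661.0, 55.0], [661.0, 60.0], [661.0, 63.0], [661.0, 68.0], [nan, nan], [664.0, 69.0], [666.0, 69.0], [667.0, 70.0]]
[[626.0, 44.0], [628.0, 45.0], [629.0, 48.0], [631.0, 48.0], [633.0, 51.0], [635.0, 52.0], [637.0, 52.0], [638.0, 53.0], [641.0, 52.0], [642.0, 53.0], [646.0, 47.0], [648.0, 47.0], [650.0, 48.0], [652.0, 48.0], [654.0, 47.0], [656.0, 48.0], [658.0, 48.0], [660.0, 48.0], [661.0, 52.0], [660.0, 58.0], [661.0, 61.0], [660.0, 66.0], [661.0, 69.0], [663.0, 69.0], [664.0, 69.0], [666.0, 70.0], [668.0, 70.0]]
[[597.0, -75.0, 44.0], [599.0, -75.0, 45.0], [602.0, -74.0, 69.0], [603.0, -74.0, 69.0], [605.0, -74.0, 70.0], [607.0, -74.0, 70.0], [608.0, -74.0, 70.0], [610.0, -74.0, 69.0], [613.0, -75.0, 45.0], [615.0, -75.0, 44.0]]
```

```bash
python3 -m inch '[{"gripper":-1,"offset":[0,0.3,0],"roll":0},{"gripper":-1,"offset":[0,0.6,0],"roll":0},{"gripper":-1,"offset":[0,0.85,0],"roll":0},{"gripper":-1,"offset":[0,1.05,0],"roll":0},{"gripper":-1,"offset":[0,1.15,0],"roll":0},{"gripper":-1,"offset":[0,1.15,0],"roll":0},{"gripper":-1,"offset":[0,1.15,0],"roll":0}]' 35; python3 wl.py w4.png stay_grip;python3 - <<'E'
from h import *
w=np.load('cw.npy')
for v in (130,150): print([w[v,c].round(0).tolist() for c in range(290,360,4)])
E
```

```text
time_s: 5.87
eef_pos: [646.8, -145.2, 46.8]
eef_rot: [2.251, 2.191, -0.002]
wrist_force: [-0.0, -2.5, -1.8]
opening: 16.4
5.8667 [ 646.7536537  -145.20275572   46.75439374] [ 2.25085290e+00  2.19109893e+00 -1.65143673e-03] [ 0.35  1.01 -0.38  1.55  0.52  0.68 -0.31] [-0.  -2.5 -1.8] 16.368068072329404
stay_grip 0.78 320 265 [ 648.  -115.8   74. ]
[[638.0, -68.0, 53.0], [639.0, -68.0, 53.0], [641.0, -68.0, 52.0], [643.0, -68.0, 67.0], [644.0, -69.0, 69.0], [646.0, -69.0, 70.0], [647.0, -69.0, 69.0], [648.0, -69.0, 70.0], [650.0, -69.0, 69.0], [651.0, -69.0, 69.0], [652.0, -69.0, 68.0], [655.0, -68.0, 48.0], [656.0, -68.0, 47.0], [658.0, -68.0, 47.0], [660.0, -68.0, 47.0], [661.0, -69.0, 49.0], [661.0, -69.0, 64.0], [662.0, -69.0, 68.0]]
[[637.0, -75.0, 53.0], [639.0, -76.0, 52.0], [640.0, -76.0, 53.0], [642.0, -75.0, 67.0], [644.0, -75.0, 68.0], [645.0, -75.0, 70.0], [647.0, -75.0, 70.0], [648.0, -75.0, 71.0], [649.0, -75.0, 70.0], [651.0, -75.0, 68.0], [652.0, -75.0, 69.0], [654.0, -76.0, 66.0], [656.0, -76.0, 48.0], [658.0, -76.0, 48.0], [659.0, -76.0, 48.0], [661.0, -76.0, 52.0], [661.0, -76.0, 66.0], [662.0, -76.0, 69.0]]
```

View pics/w4.png

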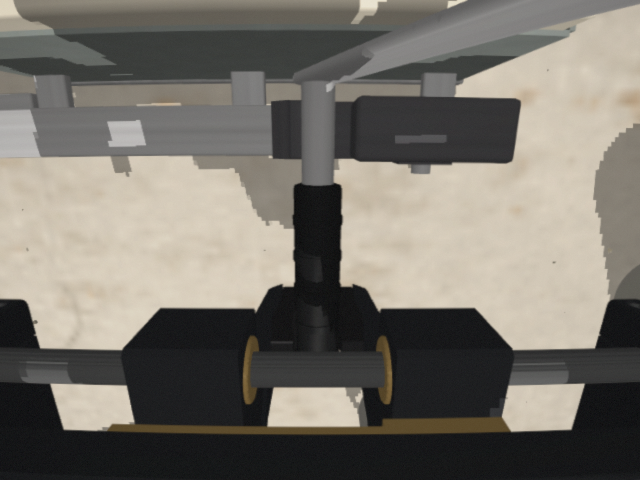

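```bash
python3 -m inch '[{"gripper":-1,"offset":[0,0.09,0],"roll":0},{"gripper":-1,"offset":[0,0.09,0.0],"roll":0},{"gripper":-1,"offset":[0,0.09,0.1],"roll":0},{"gripper":-1,"offset":[0,0.09,0.2],"roll":0},{"gripper":-1,"offset":[0,0.09,0.27],"roll":0},{"gripper":-1,"offset":[0,0.09,0.27],"roll":0}]' 35; python3 wl.py w5.png stay_grip;python3 - <<'E'
from h import *
w=np.load('cw.npy')
for v in (130,150): print([w[v,c].round(0).tolist() for c in range(270,380,5)])
E
```

```text
time_s: 6.47
eef_pos: [650.3, -145.2, 35.6]
eef_rot: [-2.251, -2.191, 0.003]
wrist_force: [-1.6, -4.3, 1.5]
opening: 16.4
6.4667 [ 650.32902502 -145.21923366   35.60462253] [-2.25085322 -2.19116811  0.00273489] [ 0.34  1.02 -0.37  1.54  0.52  0.68 -0.31] [-1.6 -4.3  1.5] 16.423967092252635
stay_grip 0.79 318 266 [ 650.6 -116.2   62.9]
[[634.0, -68.0, 50.0], [637.0, -68.0, 53.0], [638.0, -68.0, 51.0], [640.0, -68.0, 53.0], [642.0, -68.0, 52.0], [643.0, -68.0, 47.0], [645.0, -68.0, 48.0], [647.0, -69.0, 59.0], [649.0, -69.0, 59.0], [651.0, -69.0, 61.0], [653.0, -69.0, 58.0], [654.0, -69.0, 59.0], [656.0, -69.0, 57.0], [658.0, -69.0, 48.0], [660.0, -69.0, 47.0], [661.0, -69.0, 60.0], [662.0, -69.0, 68.0], [663.0, -69.0, 69.0], [665.0, -69.0, 68.0], [667.0, -69.0, 68.0], [668.0, -69.0, 67.0], [669.0, -69.0, 69.0]]
[[634.0, -75.0, 51.0], [636.0, -75.0, 52.0], [638.0, -75.0, 53.0], [640.0, -75.0, 52.0], [642.0, -75.0, 53.0], [643.0, -75.0, 48.0], [645.0, -75.0, 46.0], [647.0, -75.0, 58.0], [649.0, -75.0, 59.0], [651.0, -75.0, 60.0], [652.0, -75.0, 60.0], [654.0, -75.0, 58.0], [656.0, -75.0, 59.0], [658.0, -76.0, 48.0], [660.0, -76.0, 48.0], [661.0, -75.0, 62.0], [662.0, -75.0, 69.0], [663.0, -75.0, 68.0], [665.0, -75.0, 69.0], [666.0, -75.0, 69.0], [668.0, -75.0, 68.0], [670.0, -75.0, 68.0]]
```

View pics/w5.png

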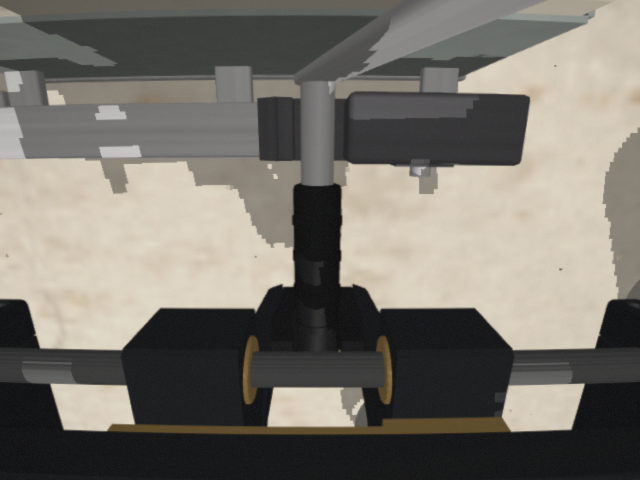

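```bash
python3 -m inch '[{"gripper":-1,"offset":[0,-0.05,0],"roll":0},{"gripper":-1,"offset":[0,-0.07,0],"roll":0},{"gripper":-0.3,"offset":[0,-0.07,0],"roll":0},{"gripper":-0.3,"offset":[0,-0.07,0],"roll":0},{"gripper":-0.3,"offset":[0,-0.07,0],"roll":0},{"gripper":-0.2,"offset":[0,-0.07,0],"roll":0},{"gripper":-0.2,"offset":[0,-0.07,0],"roll":0}]' 35; python3 wl.py w6.png stay_grip;python3 - <<'E'
from h import *
w=np.load('cw.npy')
for v in (130,150): print([w[v,c].round(0).tolist() for c in range(270,380,5)])
s=r.snapshot('side');save(s,'side1.png');cv2.imwrite('pics/si1.png',cv2.resize(cv2.imread('pics/side1.png')[150:340,220:420],None,fx=3,fy=3,interpolation=2))
E
```

```text
time_s: 7.15
eef_pos: [648.4, -143.3, 36.0]
eef_rot: [-2.249, -2.192, -0.002]
wrist_force: [0.1, -0.4, -0.6]
opening: 35.5
7.15 [ 648.38415263 -143.33446567   35.95907248] [-2.24921154e+00 -2.19232997e+00 -1.72729109e-03] [ 0.34  1.02 -0.37  1.55  0.52  0.67 -0.31] [ 0.1 -0.4 -0.6] 35.487871426332674
stay_grip 0.9 320 266 [ 649.4 -114.6   63.4]
[[632.0, -66.0, 50.0], [634.0, -66.0, 51.0], [636.0, -66.0, 52.0], [638.0, -66.0, 52.0], [640.0, -66.0, 54.0], [642.0, -66.0, 53.0], [643.0, -66.0, 50.0], [645.0, -67.0, 59.0], [647.0, -67.0, 57.0], [649.0, -67.0, 61.0], [650.0, -67.0, 58.0], [652.0, -67.0, 58.0], [654.0, -67.0, 58.0], [656.0, -67.0, 49.0], [658.0, -67.0, 48.0], [660.0, -67.0, 48.0], [661.0, -67.0, 56.0], [661.0, -67.0, 68.0], [663.0, -67.0, 69.0], [664.0, -67.0, 69.0], [666.0, -68.0, 68.0], [668.0, -68.0, 69.0]]
[[632.0, -73.0, 49.0], [634.0, -73.0, 52.0], [636.0, -73.0, 52.0], [638.0, -73.0, 52.0], [639.0, -73.0, 52.0], [641.0, -73.0, 54.0], [643.0, -73.0, 52.0], [645.0, -73.0, 58.0], [647.0, -73.0, 59.0], [649.0, -73.0, 60.0], [650.0, -73.0, 60.0], [652.0, -74.0, 59.0], [654.0, -74.0, 57.0], [656.0, -74.0, 49.0], [658.0, -74.0, 49.0], [660.0, -74.0, 49.0], [661.0, -74.0, 57.0], [661.0, -74.0, 68.0], [663.0, -74.0, 68.0], [665.0, -74.0, 68.0], [666.0, -74.0, 68.0], [668.0, -74.0, 69.0]]
```

View pics/w6.png

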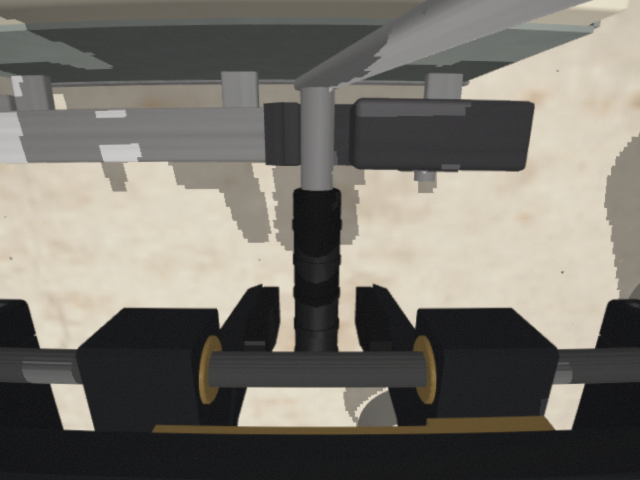

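View pics/si1.png

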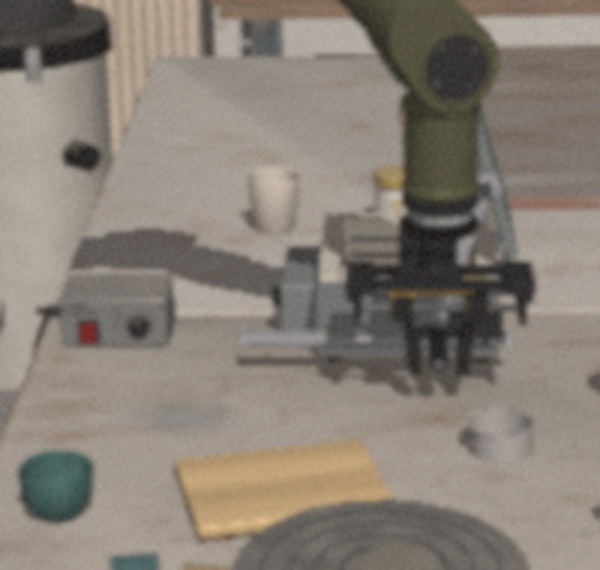

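```bash
python3 -m inch '[{"gripper":-0.1,"offset":[0,0,-0.6],"roll":0},{"gripper":0,"offset":[-0.3,0,-1.4],"roll":0},{"gripper":1,"offset":[-0.75,-0.3,-2.4],"roll":0},{"gripper":1,"offset":[-0.75,-1,-3.2],"roll":0},{"gripper":1,"offset":[-0.75,-1.8,-4],"roll":-7},{"gripper":1,"offset":[-0.75,-2.7,-4.5],"roll":-14},{"gripper":1,"offset":[-0.75,-2.7,-5.3],"roll":-21},{"gripper":1,"offset":[0.0,-2.7,-5.5],"roll":-28},{"gripper":1,"offset":[0.8,-2.7,-5.5],"roll":-35},{"gripper":1,"offset":[1.6,-2.7,-5.5],"roll":-42},{"gripper":1,"offset":[2.4,-2.7,-5.5],"roll":-49},{"gripper":1,"offset":[3.2,-2.7,-5.5],"roll":-56}]' 35; python3 -c "
from rig import r
s=r.state();print(s['joints'],s['eef_pos'],s['wrist_force'])"
```

```text
time_s: 8.3
eef_pos: [543.4, -12.5, 256.3]
eef_rot: [0.95, 2.994, -0.0]
wrist_force: [0.5, -0.2, 0.5]
opening: 88.5
[ 0.40208076  0.65332374 -0.78702909  1.77470104  0.5581653   0.95044665
  0.33771801] [543.42906921 -12.48936551 256.31003746] [ 0.49223914 -0.16920131  0.50483202]
```

```bash
python3 -m inch '[{"gripper":1,"offset":[0.86,1.22,0],"roll":-33.7},{"gripper":1,"offset":[0.86,1.22,0],"roll":-33.7},{"gripper":1,"offset":[0.86,1.22,0],"roll":-33.7},{"gripper":1,"offset":[0.86,1.22,0],"roll":-33.7},{"gripper":1,"offset":[0.86,1.22,0],"roll":-33.7},{"gripper":1,"offset":[0.86,1.22,0],"roll":-33.7}]' ; python3 wl.py w7.png slab bar_front bar_back lid;python3 - <<'E'
from h import *
s=r.snapshot('side');save(s,'side2.png');cv2.imwrite('pics/si2.png',cv2.resize(cv2.imread('pics/side2.png')[150:340,220:420],None,fx=3,fy=3,interpolation=2))
E
```

```text
time_s: 8.8
eef_pos: [543.8, 46.0, 255.7]
eef_rot: [-0.046, -3.141, -0.0]
wrist_force: [0.4, 0.3, -1.0]
opening: 87.9
8.8 [543.83456516  46.01797143 255.70626846] [-4.63572499e-02 -3.14076353e+00 -3.94977581e-04] [ 0.37  0.71 -0.94  1.76  0.66  1.02  0.72] [ 0.4  0.3 -1. ] 87.94137627074929
slab 0.9 328 271 [601.7  55.6  65. ]
bar_front 0.64 303 239 [569.9  30.4  52.9]
bar_front 0.47 352 295 [635.1  81.9  52.7]
bar_back 0.54 351 297 [637.8  80.7  53.2]
lid 0.85 289 412 [706.2  15.5 146.8]
```

View pics/w7.png

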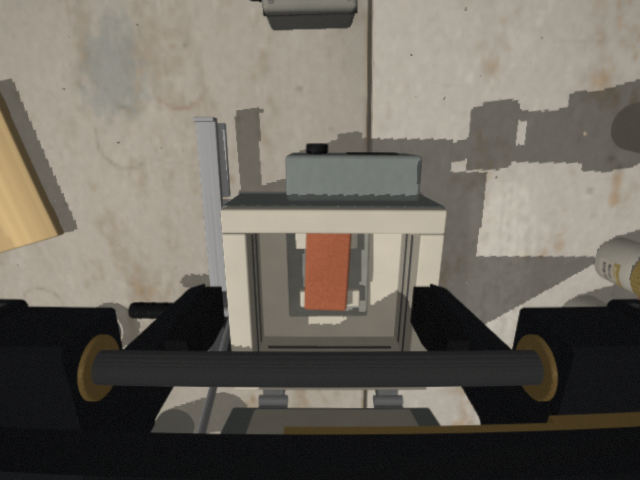

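View pics/si2.png

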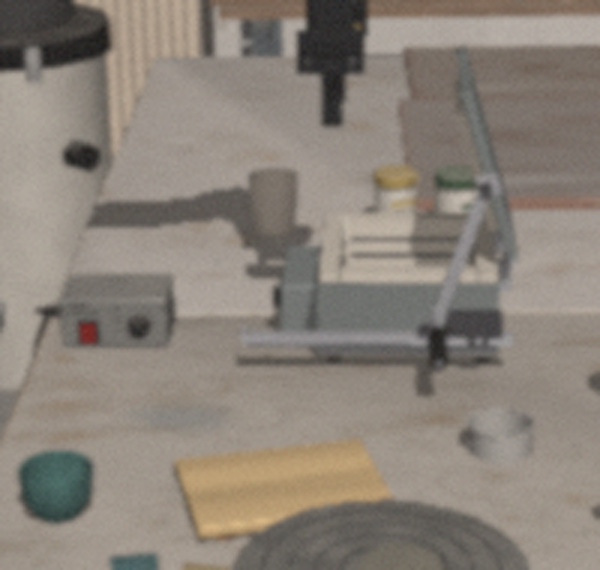

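```bash
python3 - <<'E'
from h import *
import pickle
s,T=pickle.load(open('last.pkl','rb'))
c=s['color'].astype(int); m=((c[...,0]-c[...,2])>60)
m[:, :260]=0;m[:,400:]=0;m[:200]=0;m[330:]=0
m=cv2.morphologyEx(m.astype(np.uint8),cv2.MORPH_OPEN,np.ones((3,3),np.uint8))
v,u=np.where(m>0);print(len(v),u.min(),u.max(),v.min(),v.max())
p=np.array([onz(s,a,b,T,65)[:2] for a,b in zip(u,v)],np.float32)
print(cv2.minAreaRect(p), cv2.boxPoints(cv2.minAreaRect(p)))
w=np.load('cw.npy');print(np.nanmedian(w[m>0],0))
# chamber rim
q=(abs(w[...,2]-105)<4)&(w[...,0]<780)&(w[...,1]<190)&(w[...,1]>-70)
for rr in(240,260,280,300): 
    cc=np.where(q[rr])[0]; print(rr,[w[rr,x].round(0).tolist() for x in cc if not(q[rr,x-1] and q[rr,x+1])])
for cc in(280,300,320,340):
    rr=np.where(q[:,cc])[0];print(cc,[w[x,cc].round(0).tolist() for x in rr if not(q[x-1,cc] and q[x+1,cc])])
for y in(0,50,100):
    l=w[(abs(w[...,1]-y)<10)&(w[...,2]>125)&(w[...,0]>640)&(w[...,0]<760)]
    if len(l):print(y,len(l),l[np.argsort(l[:,2])][::max(1,len(l)//8)].round(0).tolist())
ws=None
E
python3 - <<'E'
from h import *
s=r.snapshot('scene');save(s,'scene2.png');T=cw(s);w=cloud(s,T)
l=w[(w[...,2]>130)&(w[...,0]>620)&(w[...,0]<760)&(w[...,1]>-30)&(w[...,1]<120)]
for z in range(140,310,20):
    k=l[abs(l[:,2]-z)<6]
    if len(k):print(z,len(k),np.percentile(k[:,0],[2,10,50,90]).round(0))
E
```

```text
3220 305 349 233 309
((602.6617431640625, 53.60435485839844), (44.203731536865234, 85.0226058959961), 86.42178344726562) [[558.85394   34.198753]
 [643.71075   28.8924  ]
 [646.46954   73.00996 ]
 [561.61273   78.31631 ]]
[600.58835061  53.68614323  64.76392999]
240 [[553.0, -39.0, 106.0], [554.0, -18.0, 104.0], [559.0, 138.0, 102.0], [559.0, 158.0, 105.0]]
260 [[572.0, -40.0, 104.0], [574.0, -19.0, 101.0], [578.0, 137.0, 101.0], [578.0, 159.0, 103.0]]
280 [[591.0, -40.0, 105.0], [593.0, -19.0, 103.0], [598.0, 136.0, 101.0], [598.0, 158.0, 105.0]]
300 [[613.0, -41.0, 103.0], [614.0, -20.0, 102.0]]
280 [[527.0, 14.0, 102.0], [548.0, 13.0, 104.0], [713.0, 3.0, 105.0], [728.0, 2.0, 108.0]]
300 [[527.0, 31.0, 103.0], [549.0, 30.0, 103.0], [714.0, 23.0, 104.0], [715.0, 23.0, 104.0]]
320 [[528.0, 49.0, 102.0], [547.0, 48.0, 105.0], [549.0, 48.0, 104.0], [715.0, 44.0, 104.0], [716.0, 44.0, 105.0]]
340 [[528.0, 66.0, 103.0], [550.0, 66.0, 104.0], [715.0, 64.0, 105.0], [716.0, 64.0, 105.0]]
0 575 [[707.0, -1.0, 141.0], [705.0, 1.0, 147.0], [703.0, 10.0, 152.0], [702.0, 4.0, 158.0], [700.0, -5.0, 162.0], [697.0, -10.0, 169.0], [698.0, -2.0, 173.0], [696.0, -6.0, 177.0], [694.0, -5.0, 181.0]]
50 406 [[708.0, 55.0, 141.0], [707.0, 59.0, 145.0], [706.0, 57.0, 149.0], [704.0, 44.0, 153.0], [704.0, 53.0, 156.0], [702.0, 44.0, 160.0], [702.0, 51.0, 163.0], [701.0, 44.0, 167.0], [700.0, 55.0, 170.0]]
100 382 [[711.0, 106.0, 140.0], [709.0, 110.0, 145.0], [708.0, 107.0, 149.0], [706.0, 108.0, 153.0], [705.0, 98.0, 156.0], [704.0, 92.0, 160.0], [703.0, 107.0, 163.0], [702.0, 109.0, 167.0], [701.0, 104.0, 170.0]]
140 70 [703. 704. 707. 709.]
160 126 [698. 698. 701. 704.]
180 133 [691. 693. 696. 698.]
200 140 [687. 688. 690. 693.]
220 139 [680. 682. 684. 687.]
240 147 [675. 676. 679. 682.]
260 133 [669. 671. 674. 676.]
280 136 [676. 678. 680. 683.]
300 135 [674. 675. 679. 683.]
```

View pics/scene2.png

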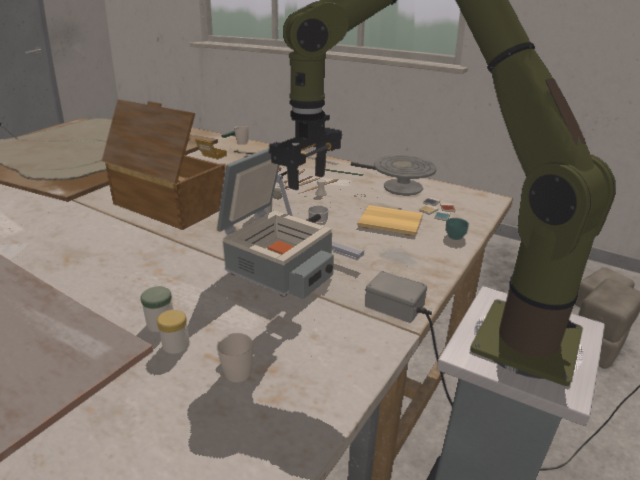

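```bash
python3 -m inch '[{"gripper":1,"offset":[-1.4,0.24,0.5],"roll":1.9},{"gripper":1,"offset":[-1.4,0.24,1.2],"roll":1.9},{"gripper":1,"offset":[-1.4,0.24,2.2],"roll":1.9},{"gripper":1,"offset":[-1.4,0.24,3.15],"roll":1.9},{"gripper":1,"offset":[-1.4,0.24,3.15],"roll":1.9},{"gripper":1,"offset":[-1.4,0.24,3.15],"roll":1.9},{"gripper":1,"offset":[-1.4,0.24,3.15],"roll":1.9}]' ; python3 wl.py w8.png slab bar_front
```

```text
time_s: 9.73
eef_pos: [601.3, 54.7, 132.0]
eef_rot: [0.102, 3.137, 0.002]
wrist_force: [0.1, 0.2, 0.3]
opening: 88.3
9.7333 [601.29163711  54.70823184 131.99066185] [1.02170170e-01 3.13738047e+00 2.17922913e-03] [ 0.26  0.92 -0.8   1.71  0.82  0.89  0.61] [0.1 0.2 0.3] 88.33361205611784
slab 0.59 318 251 [596.5  55.4  65.1]
bar_front 0.91 277 205 [566.8  30.8  53.1]
```

View pics/w8.png

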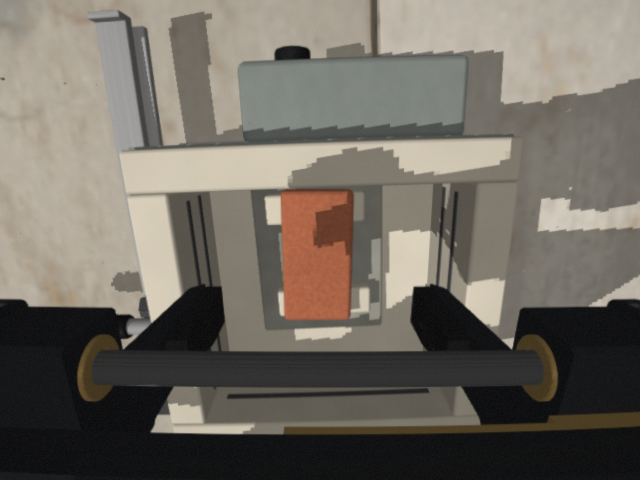

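```bash
python3 - <<'E'
from h import *
import pickle
s,T=pickle.load(open('last.pkl','rb'))
c=s['color'].astype(int); m=(c[...,0]>1.6*c[...,2])&(c[...,0]>40)
m[:, :260]=0;m[:,400:]=0;m[:170]=0;m[335:]=0
m=cv2.morphologyEx(m.astype(np.uint8),cv2.MORPH_OPEN,np.ones((5,5),np.uint8))
v,u=np.where(m>0);print(len(v),u.min(),u.max(),v.min(),v.max())
p=np.array([onz(s,a,b,T,65)[:2] for a,b in zip(u,v)],np.float32)
print(cv2.minAreaRect(p))
q=np.array([onz(s,a,b,T,65)[:2] for a,b in((281.5,192),(352.5,191.5),(284.5,319.5),(349.5,320))]);print(q,q.mean(0))
print(r.state()['eef_pos'])
E
```

```text
9048 281 352 189 319
((600.731689453125, 54.2593994140625), (45.232154846191406, 89.43144226074219), 86.4290771484375)
[[556.57089862  35.45833633]
 [559.11086649  79.05798923]
 [644.21178099  29.18398384]
 [647.54842961  73.87686581]] [601.86049393  54.3942938 ]
[601.75749601  54.41783684 132.66276522]
```

```bash
python3 -m inch '[{"gripper":1,"offset":[0.02,0,0.6],"roll":0},{"gripper":1,"offset":[0.02,0,1.2],"roll":0},{"gripper":1,"offset":[0.02,0,1.7],"roll":0},{"gripper":1,"offset":[0.02,0,1.95],"roll":0},{"gripper":1,"offset":[0.02,0,2.05],"roll":0},{"gripper":1,"offset":[0.02,0,2.1],"roll":0},{"gripper":1,"offset":[0.02,0,2.1],"roll":0},{"gripper":1,"offset":[0.02,0,2.1],"roll":0}]' 20; python3 -c "
from rig import r
s=r.state();print(s['eef_pos'],s['wrist_force'])"
```

```text
time_s: 10.55
eef_pos: [600.3, 54.2, 47.2]
eef_rot: [0.102, 3.138, 0.001]
wrist_force: [1.1, -0.6, -0.3]
opening: 88.1
[600.33176844  54.20799347  47.20663281] [ 1.09782053 -0.58446146 -0.3113296 ]
```

```bash
python3 -m inch '[{"gripper":-1,"offset":[0,0,-0.02],"roll":0},{"gripper":-1,"offset":[0,0,-0.02],"roll":0},{"gripper":-1,"offset":[0,0,-0.02],"roll":0},{"gripper":-1,"offset":[0,0,-0.02],"roll":0},{"gripper":-1,"offset":[0,0,-0.02],"roll":0},{"gripper":-1,"offset":[0,0,-0.02],"roll":0},{"gripper":-1,"offset":[0,0,-0.02],"roll":0},{"gripper":-1,"offset":[0,0,-0.02],"roll":0},{"gripper":-1,"offset":[0,0,-0.02],"roll":0}]' 25; python3 wl.py w9.png
```

```text
time_s: 11.3
eef_pos: [599.5, 54.0, 46.7]
eef_rot: [0.102, 3.14, 0.0]
wrist_force: [0.2, 0.3, 0.0]
opening: 45.9
11.3 [599.46978418  53.99871157  46.71960436] [1.01916318e-01 3.13989306e+00 2.21945023e-04] [ 0.22  1.03 -0.71  1.74  0.95  0.75  0.51] [0.2 0.3 0. ] 45.942963212526095
```

View pics/w9.png

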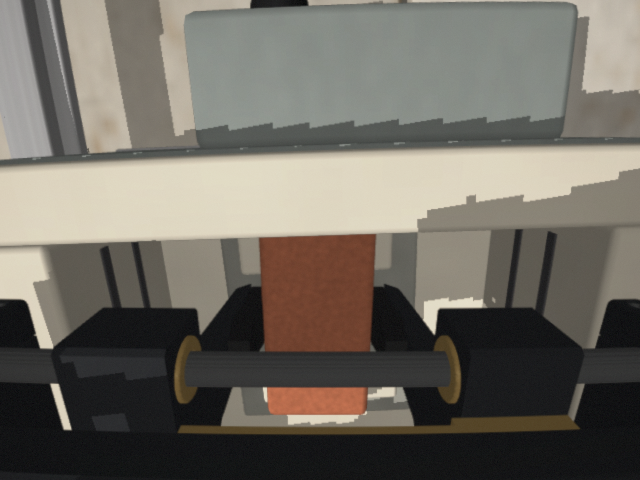

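```bash
python3 -m inch '[{"gripper":-1,"offset":[0,0,0],"roll":0},{"gripper":-1,"offset":[0,0,-0.1],"roll":0},{"gripper":-1,"offset":[0,0,-0.25],"roll":0},{"gripper":-1,"offset":[0,0,-0.5],"roll":0},{"gripper":-1,"offset":[0,0,-0.9],"roll":0},{"gripper":-1,"offset":[0,0,-1.4],"roll":0},{"gripper":-1,"offset":[0,0,-1.9],"roll":0},{"gripper":-1,"offset":[0,0,-2.4],"roll":0},{"gripper":-1,"offset":[0.0,0,-2.8],"roll":0},{"gripper":-1,"offset":[0.2,0,-3.2],"roll":0},{"gripper":-1,"offset":[0.6,0,-3.5],"roll":0},{"gripper":-1,"offset":[1.0,0,-3.5],"roll":0}]' 25; python3 wl.py w10.png slab bar_front bar_back
```

```text
time_s: 12.35
eef_pos: [560.8, 57.6, 190.7]
eef_rot: [0.103, 3.134, 0.003]
wrist_force: [-0.2, 1.0, -1.1]
opening: 45.8
12.35 [560.79943116  57.59439125 190.74222632] [1.02686105e-01 3.13393520e+00 3.04464243e-03] [ 0.3   0.8  -0.86  1.79  0.75  0.91  0.6 ] [-0.2  1.  -1.1] 45.844229453678054
slab 0.88 316 294 [546.2  57.9 208.8]
```

View pics/w10.png

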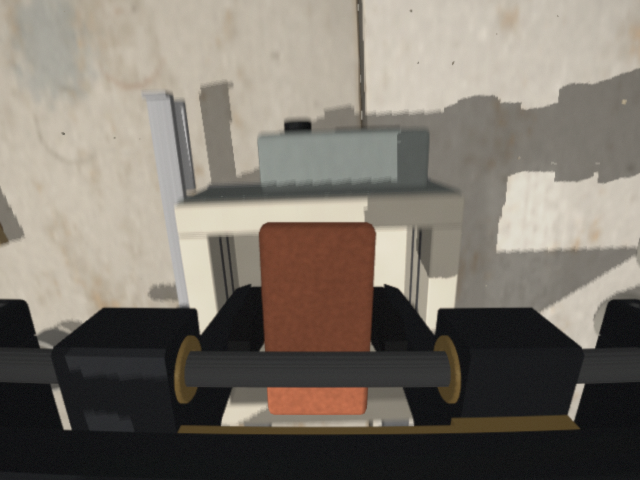

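```bash
python3 -m inch '[{"gripper":-1,"offset":[-0.6,0,0],"roll":0},{"gripper":-1,"offset":[-1.0,0,0.3],"roll":0},{"gripper":-1,"offset":[-1.0,0,0.8],"roll":0},{"gripper":-1,"offset":[-1.0,0,1.4],"roll":0},{"gripper":-1,"offset":[-1.0,0,2.0],"roll":0},{"gripper":-1,"offset":[-1.0,0,2.5],"roll":0},{"gripper":-1,"offset":[-1.0,0,2.9],"roll":0},{"gripper":-1,"offset":[-1.0,0,3.2],"roll":0},{"gripper":-1,"offset":[-1.0,0,3.35],"roll":0},{"gripper":-1,"offset":[-1.0,0,3.42],"roll":0},{"gripper":-1,"offset":[-1.0,0,3.46],"roll":0},{"gripper":-1,"offset":[-1.0,0,3.48],"roll":0}]' 25; python3 wl.py w11.png slab bar_front bar_back
```

```text
time_s: 13.55
eef_pos: [600.1, 54.1, 48.2]
eef_rot: [0.102, 3.139, 0.001]
wrist_force: [0.5, 1.0, -1.9]
opening: 45.7
13.55 [600.11158391  54.06875465  48.15558123] [1.02300002e-01 3.13854683e+00 5.90689709e-04] [ 0.22  1.02 -0.71  1.74  0.95  0.76  0.51] [ 0.5  1.  -1.9] 45.712203789686754
slab 0.61 318 302 [588.9  54.9  66.1]
bar_front 0.56 256 248 [568.7  29.9  52.8]
bar_back 0.45 381 390 [646.2  82.6  52.6]
```

View pics/w11.png

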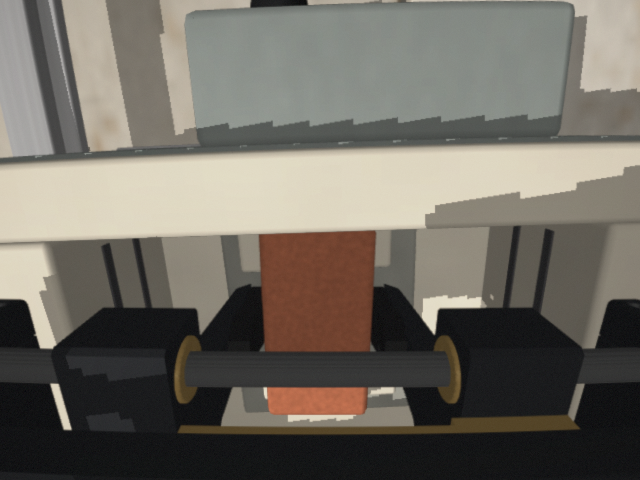

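```bash
python3 -m inch '[{"gripper":-1,"offset":[0,0,0.02],"roll":0},{"gripper":-1,"offset":[0,0,0.02],"roll":0},{"gripper":-1,"offset":[0,0,0.02],"roll":0}]'; for i in 1; do python3 -c "
from rig import r
import time
for k in range(1):
  s=r.state();print(s['eef_pos'],s['wrist_force'],s['tau'])"; done
```

```text
time_s: 14.0
eef_pos: [599.5, 53.8, 46.9]
eef_rot: [0.102, 3.14, -0.0]
wrist_force: [-0.9, -0.0, -1.9]
opening: 45.9
[599.50972825  53.81814949  46.86600853] [-0.86671729 -0.02316028 -1.90273752] [-2.60202738e-03 -5.65906513e+01 -9.88512486e+00 -8.08681458e+00
 -2.62253248e-02  4.58708312e-02 -1.36469695e-03]
```

```bash
python3 -m inch '[{"gripper":-1,"offset":[0,0,0.015],"roll":0},{"gripper":-1,"offset":[0,0,0.015],"roll":0}]'; python3 -c "
from rig import r
s=r.state();print(s['eef_pos'],s['wrist_force'])"
```

```text
time_s: 14.17
eef_pos: [599.6, 53.8, 46.7]
eef_rot: [0.102, 3.139, -0.001]
wrist_force: [-1.2, -0.6, 2.8]
opening: 45.8
[599.56031783  53.84071745  46.70080788] [-1.16296551 -0.62854476  2.80724735]
```

```bash
python3 -m inch '[{"gripper":0.3,"offset":[0,0,0],"roll":0},{"gripper":0.3,"offset":[0,0,0],"roll":0},{"gripper":0.3,"offset":[0,0,-0.06],"roll":0},{"gripper":0.3,"offset":[0,0,-0.19],"roll":0},{"gripper":0.3,"offset":[0,0,-0.19],"roll":0},{"gripper":0.3,"offset":[0,0,-0.19],"roll":0}]'; python3 -c "
from rig import r
s=r.state();print(s['eef_pos'],s['wrist_force'])"
```

```text
time_s: 14.67
eef_pos: [599.8, 54.0, 54.2]
eef_rot: [0.102, 3.139, 0.0]
wrist_force: [0.5, -0.1, -0.4]
opening: 57.3
[599.82172897  54.01188584  54.19156191] [ 0.54672715 -0.14522411 -0.3812466 ]
```

```bash
python3 -m inch '[{"gripper":-1,"offset":[0,0,0],"roll":0},{"gripper":-1,"offset":[0,0,0],"roll":0},{"gripper":-1,"offset":[0,0,0],"roll":0},{"gripper":-1,"offset":[0,0,0],"roll":0},{"gripper":-1,"offset":[0,0,-0.1],"roll":0},{"gripper":-1,"offset":[0,0,-0.25],"roll":0},{"gripper":-1,"offset":[0,0,-0.4],"roll":0},{"gripper":-1,"offset":[0,0,-0.4],"roll":0}]' 30; python3 wl.py w12.png slab bar_front bar_back
```

```text
time_s: 15.33
eef_pos: [600.2, 54.3, 71.2]
eef_rot: [0.102, 3.138, 0.001]
wrist_force: [-0.9, 1.0, -1.2]
opening: 45.4
15.3333 [600.23686704  54.26313353  71.16942348] [1.02076123e-01 3.13787589e+00 1.19937136e-03] [ 0.23  0.99 -0.74  1.74  0.91  0.79  0.54] [-0.9  1.  -1.2] 45.43288767568532
slab 0.95 318 290 [586.9  55.2  82.1]
slab 0.38 331 176 [537.3  62.5 104.7]
bar_front 0.66 301 216 [561.3  48.7  52.7]
bar_back 0.7 332 176 [537.3  62.8 104.7]
bar_back 0.59 370 345 [635.2  80.8  52.9]
```

View pics/w12.png

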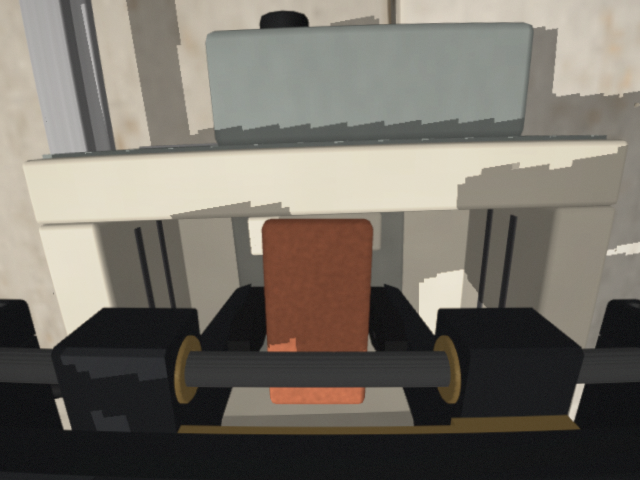

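```bash
python3 -m inch '[{"gripper":-1,"offset":[0,0,-0.4],"roll":0},{"gripper":-1,"offset":[0,0,-0.9],"roll":0},{"gripper":-1,"offset":[0,0,-1.5],"roll":0},{"gripper":-1,"offset":[0,0,-2.1],"roll":0},{"gripper":-1,"offset":[0.3,0,-2.6],"roll":0},{"gripper":-1,"offset":[0.8,0,-3],"roll":0},{"gripper":-1,"offset":[1.3,-0.3,-3],"roll":0},{"gripper":-1,"offset":[1.6,-0.9,-3],"roll":0},{"gripper":-1,"offset":[1.8,-1.6,-3],"roll":0},{"gripper":-1,"offset":[2.0,-2.3,-3],"roll":0},{"gripper":-1,"offset":[2,-3.0,-3],"roll":-3},{"gripper":-1,"offset":[2,-3.7,-3],"roll":-6}]' 30
python3 -m inch '[{"gripper":-1,"offset":[0,-0.7,0],"roll":-3},{"gripper":-1,"offset":[0,-1.4,0],"roll":-6},{"gripper":-1,"offset":[0,-2.1,0],"roll":-8},{"gripper":-1,"offset":[0,-2.8,0],"roll":-10},{"gripper":-1,"offset":[0,-3.5,0],"roll":-10},{"gripper":-1,"offset":[0,-4.2,0],"roll":-10},{"gripper":-1,"offset":[0,-4.7,0],"roll":-10},{"gripper":-1,"offset":[0,-4.7,0],"roll":-10},{"gripper":-1,"offset":[0,-4.7,0],"roll":-10}]' 30
python3 wl.py w13.png slab ware_board
```

```text
time_s: 16.53
eef_pos: [509.3, -89.8, 190.9]
eef_rot: [-0.068, 3.14, -0.002]
wrist_force: [0.3, 0.6, -1.2]
opening: 45.7
time_s: 17.28
eef_pos: [517.0, -277.6, 190.2]
eef_rot: [-0.331, 3.124, -0.0]
wrist_force: [0.9, 0.7, -2.1]
opening: 45.5
17.2833 [ 517.03316758 -277.62646094  190.21631288] [-3.31321571e-01  3.12401943e+00 -9.23075633e-05] [ 0.93  0.86 -0.96  1.71  0.82  1.02  1.45] [ 0.9  0.7 -2.1] 45.4663443855108
slab 0.89 318 290 [ 504.  -279.9  201.4]
ware_board 0.81 237 161 [ 477.3 -359.9   17.5]
```

View pics/w13.png

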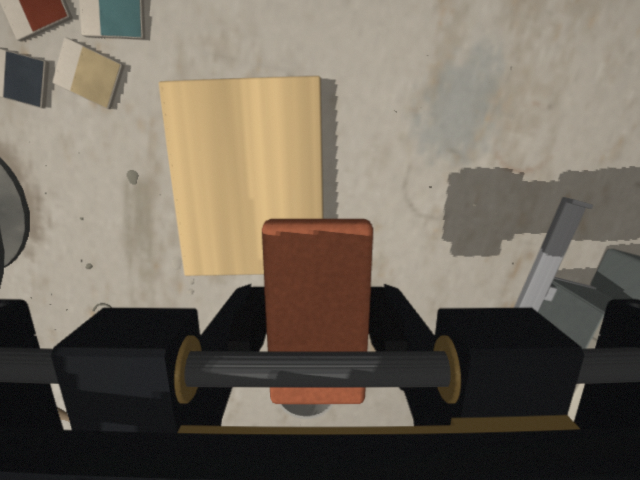

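```bash
python3 - <<'E'
from h import *
import pickle
s,T=pickle.load(open('last.pkl','rb'))
c=s['color'].astype(int); m=(c[...,0]>1.35*c[...,2])&(c[...,0]>120)&(c[...,1]>c[...,2]*1.15)
m[:, :140]=0;m[:,340:]=0;m[:70]=0;m[285:]=0
k,l,stt,_=cv2.connectedComponentsWithStats(cv2.morphologyEx(m.astype(np.uint8),cv2.MORPH_OPEN,np.ones((5,5),np.uint8)))
i=1+np.argmax(stt[1:,4]);print(stt[i])
v,u=np.where(l==i)
p=np.array([onz(s,a,b,T,18)[:2] for a,b in zip(u,v)],np.float32)
rc=cv2.minAreaRect(p);print(rc,cv2.boxPoints(rc))
st=r.state()
M=R.from_rotvec(st['eef_rot']).as_matrix();d=np.append(np.array(rc[0])-st['eef_pos'][:2],0)
print(st['eef_pos'],M[:,0],'units',(M.T@d)/40, np.degrees(np.arctan2(M[1,0],M[0,0])))
a=onz(s,321.5,76,T,18);b=onz(s,161,82,T,18);e=onz(s,183.5,275,T,18)
print(a,b,e,(a+e)/2,np.linalg.norm(a-b),np.linalg.norm(b-e))
E
```

```text
[  159    76   181   200 27089]
((493.3183288574219, -341.4698486328125), (178.8492431640625, 154.2437744140625), 13.467975616455078) [[ 388.39105 -287.29596]
 [ 424.3147  -437.29803]
 [ 598.2456  -395.64374]
 [ 562.32196 -245.64166]]
[ 517.69807496 -274.81657242  190.42067846] [-9.76590860e-01 -2.15104221e-01 -6.82581425e-04] units [ 9.53660957e-01 -1.49621961e+00 -1.47858812e-03] -167.57835525437017
[ 392.32164221 -300.65648791   18.        ] [ 424.6506449  -434.27983136   18.        ] [ 597.68217662 -396.1774786    18.        ] [ 495.00190942 -348.41698325   18.        ] 137.47858861581082 177.1770308381573
```

```bash
python3 -m inch '[{"gripper":-1,"offset":[0.4,-0.7,0],"roll":0},{"gripper":-1,"offset":[0.92,-1.4,0.3],"roll":0},{"gripper":-1,"offset":[0.92,-1.7,1],"roll":0},{"gripper":-1,"offset":[0.92,-1.7,1.8],"roll":0},{"gripper":-1,"offset":[0.92,-1.7,2.6],"roll":0},{"gripper":-1,"offset":[0.92,-1.7,3.2],"roll":0},{"gripper":-1,"offset":[0.92,-1.7,3.5],"roll":0},{"gripper":-1,"offset":[0.92,-1.7,3.5],"roll":0},{"gripper":-1,"offset":[0.92,-1.7,3.5],"roll":0}]' 30
python3 wl.py w14.png slab ware_board
```

```text
time_s: 18.18
eef_pos: [496.8, -349.8, 50.4]
eef_rot: [-0.338, 3.123, 0.001]
wrist_force: [0.6, 0.3, -1.5]
opening: 45.7
18.1833 [ 496.82585646 -349.80775217   50.4288069 ] [-3.38168697e-01  3.12250829e+00  6.30986662e-04] [ 0.98  1.07 -0.83  1.72  1.03  0.86  1.44] [ 0.6  0.3 -1.5] 45.74376764080544
slab 0.66 318 290 [ 484.  -351.9   61.3]
ware_board 0.86 318 185 [ 446.3 -360.4   17.6]
```

View pics/w14.png

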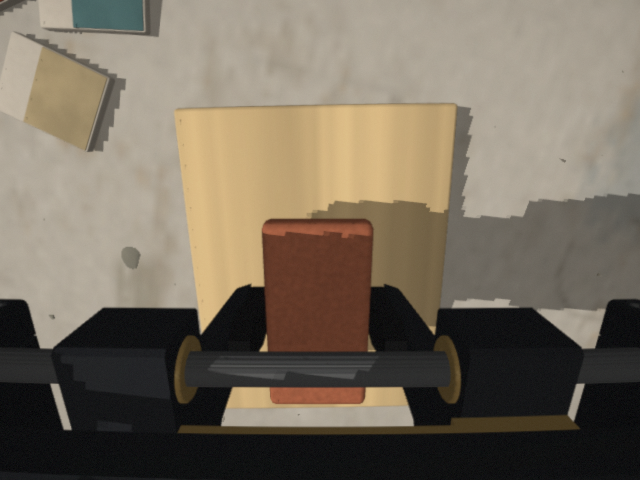

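```bash
python3 - <<'E'
from h import *
import pickle
s,T=pickle.load(open('last.pkl','rb'))
a=onz(s,178,107,T,18);b=onz(s,457,103,T,18);c=onz(s,240,408,T,18);d=onz(s,400,407,T,18)
t=(a+b)/2; u=(b-a)/np.linalg.norm(b-a); n=np.array([-u[1],u[0],0]); 
dist=[(x-t)@n for x in(c,d)]; print(np.linalg.norm(b-a),dist, 'yaw',np.degrees(np.arctan2(*(n[:2][::-1]))))
ctr=t+n*np.mean(dist)/2; print(ctr, t+n*np.sign(dist[0])*90)
q=[onz(s,*x,T,61.5) for x in((265,234),(371,234),(271,403),(364,402))];print(np.mean(q,0)); print(r.state()['eef_pos'])
E
```

```text
135.6570365467334 [np.float64(-178.92843258369075), np.float64(-179.5953123957447)] yaw -166.85276638241555
[ 494.99948202 -348.90097011   18.        ] [ 495.35887216 -348.81702502   18.        ]
[ 500.24912691 -348.84996839   61.5       ]
[ 497.48522276 -350.81293082   51.7643186 ]
```

```bash
python3 -m inch '[{"gripper":-1,"offset":[0.05,0.04,0.2],"roll":0},{"gripper":-1,"offset":[0.05,0.04,0.45],"roll":0},{"gripper":-1,"offset":[0.05,0.04,0.63],"roll":0},{"gripper":-1,"offset":[0.05,0.04,0.7],"roll":0},{"gripper":-1,"offset":[0.05,0.04,0.72],"roll":0},{"gripper":-1,"offset":[0.05,0.04,0.72],"roll":0}]' 30
python3 -c "
from rig import r
s=r.state();print(s['eef_pos'],s['wrist_force'])"
```

```text
time_s: 18.83
eef_pos: [493.5, -349.5, 20.5]
eef_rot: [0.336, -3.123, -0.001]
wrist_force: [0.6, 0.4, -1.9]
opening: 45.8
[ 493.53914262 -349.4666242    20.46019727] [ 0.63416113  0.40977604 -1.88014129]
```

```bash
python3 -m inch '[{"gripper":-1,"offset":[-0.02,0,0.02],"roll":0},{"gripper":-1,"offset":[-0.02,0,0.02],"roll":0},{"gripper":-1,"offset":[-0.02,0,0.02],"roll":0}]' 30
python3 -c "
from rig import r
s=r.state();print(s['eef_pos'],s['wrist_force'])"
```

```text
time_s: 19.08
eef_pos: [494.8, -349.5, 20.4]
eef_rot: [-0.336, 3.123, -0.0]
wrist_force: [-0.2, -0.4, -1.8]
opening: 45.7
[ 494.75995281 -349.46491374   20.38019724] [-0.24205237 -0.41740996 -1.8189033 ]
```

```bash
python3 -m inch '[{"gripper":-1,"offset":[0,0,0.02],"roll":0},{"gripper":-1,"offset":[0,0,0.02],"roll":0}]' 30
python3 -m inch '[{"gripper":-1,"offset":[0,0,0.015],"roll":0},{"gripper":-1,"offset":[0,0,0.015],"roll":0}]' 30
```

```text
time_s: 19.25
eef_pos: [494.5, -349.5, 19.4]
eef_rot: [-0.336, 3.124, -0.0]
wrist_force: [-0.4, 0.2, -1.8]
opening: 45.7
time_s: 19.42
eef_pos: [494.4, -349.5, 18.7]
eef_rot: [0.336, -3.124, 0.0]
wrist_force: [-0.4, -0.1, -1.9]
opening: 45.6
```

```bash
python3 -m inch '[{"gripper":-1,"offset":[0,0,0.015],"roll":0},{"gripper":-1,"offset":[0,0,0.015],"roll":0}]' 30
```

```text
time_s: 19.58
eef_pos: [494.5, -349.5, 18.6]
eef_rot: [0.336, -3.124, 0.001]
wrist_force: [-1.3, 0.6, 2.4]
opening: 45.5
```

```bash
python3 -m inch '[{"gripper":0.2,"offset":[0,0,0],"roll":0},{"gripper":0.3,"offset":[0,0,0],"roll":0},{"gripper":0.5,"offset":[0,0,0],"roll":0},{"gripper":0.5,"offset":[0,0,-0.1],"roll":0},{"gripper":0.8,"offset":[0,0,-0.5],"roll":0},{"gripper":1,"offset":[0,0,-1.2],"roll":0},{"gripper":1,"offset":[0,0,-2],"roll":0},{"gripper":1,"offset":[0,0,-3],"roll":0},{"gripper":1,"offset":[-0.7,0,-4],"roll":0},{"gripper":1,"offset":[-1.2,0,-5],"roll":0},{"gripper":1,"offset":[-1.2,0,-5],"roll":0},{"gripper":1,"offset":[-1.2,0,-5],"roll":0}]'
python3 wl.py w15.png slab ware_board
python3 - <<'E'
from h import *
for n in('side','scene'):
    s=r.snapshot(n);save(s,n+'3.png')
cv2.imwrite('pics/si3.png',cv2.resize(cv2.imread('pics/side3.png')[150:340,220:420],None,fx=3,fy=3,interpolation=2))
E
```

```text
time_s: 20.58
eef_pos: [544.8, -337.4, 221.8]
eef_rot: [-0.339, 3.116, -0.002]
wrist_force: [-0.2, 0.3, -0.7]
opening: 88.1
20.5833 [ 544.83177706 -337.44797157  221.80075143] [-3.38684797e-01  3.11607115e+00 -2.18869202e-03] [ 0.96  0.89 -0.98  1.52  0.78  1.15  1.62] [-0.2  0.3 -0.7] 88.13183665651846
slab 0.81 317 164 [ 495.9 -348.5   29.5]
ware_board 0.77 290 147 [ 485.9 -377.7   17.3]
```

View pics/w15.png

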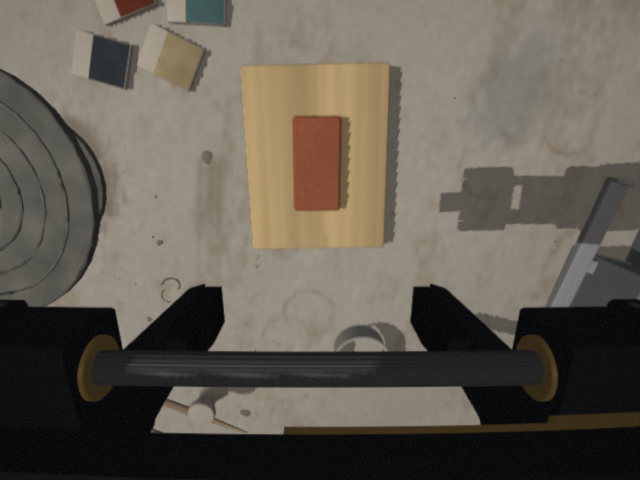

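View pics/si3.png

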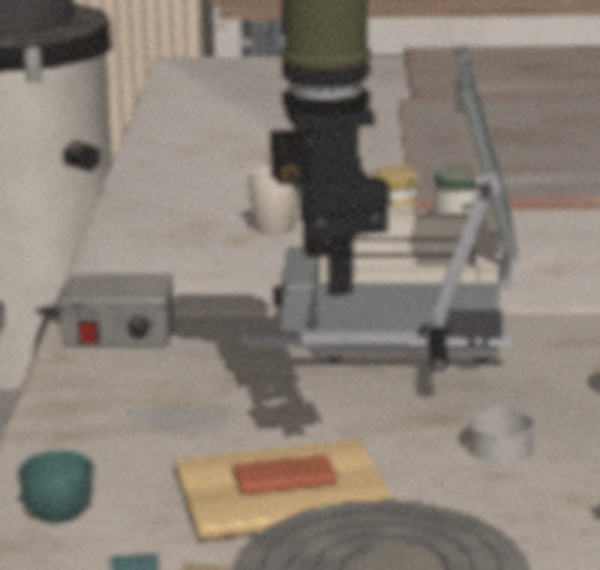

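View pics/scene3.png

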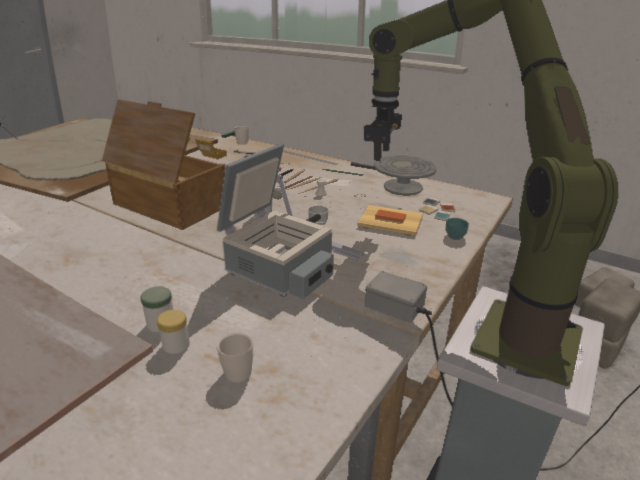

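```bash
python3 - <<'E'
import cv2
a=cv2.imread('pics/scene3.png')[205:300,215:345];cv2.imwrite('pics/sc3.png',cv2.resize(a,None,fx=6,fy=6,interpolation=2))
E
```

```text
(no output)
```

View pics/sc3.png

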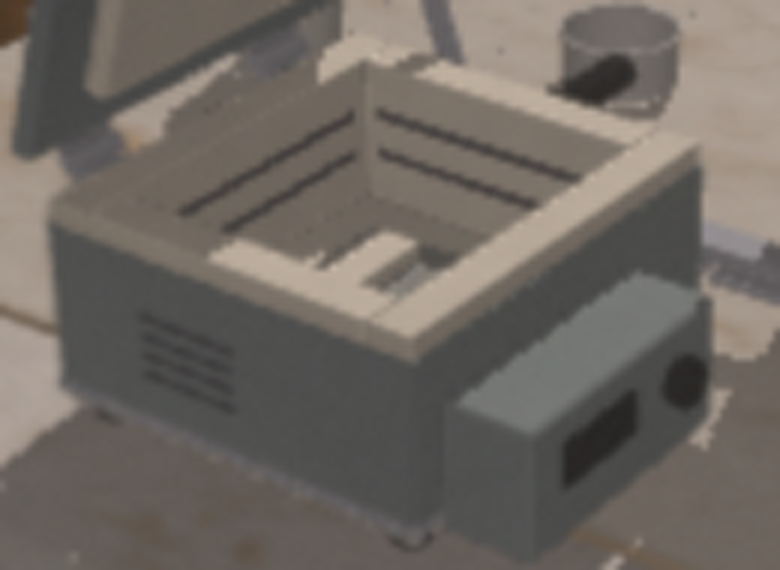

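```bash
python3 -c "
from rig import r
print(r.hand_in(), r.state()['time_s'])"
```

```text
the job is handed in; nothing more can be done
the job is handed in; nothing more can be done
```

I raised the lid by the stay and set its pin in the catch's notch, where it holds. Then I moved the slab off its bars and laid it in the middle of the ware board. The job was handed in at about 21 s.

- **Regrip:** The first grip held the slab with the fingertips about 6 mm below its underside, so it couldn't have been set on the board without a small drop. I lowered it back onto the bars until I felt contact, gripped it higher, and lifted it again.
- **Lid and stay:** After I let go, the depth reading put the pin on the notch floor against the tooth. The last side and scene pictures show the lid still propped.
- **Slab:** I lowered it until the wrist force showed contact, then let go. The last wrist picture shows it flat, within a few millimetres of the board's centre and square to it.
- **Cup, ring cutter and bowl:** The robot never went near them, and they look unmoved in the last pictures.
- **Bars:** The last picture shows the back bar lying flat. The kiln wall hid the front bar. I last saw it in place just after the second lift, and I did not measure either bar's final position.

No check failed. The two far cameras put the kiln and board about 5 to 9 mm apart, so I relied on the wrist camera for positions.

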